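# Open the counter display: lean the sample board, feed the roller lanes

### The arm

A 6-joint arm with a two-finger parallel gripper is mounted at the origin on the work surface. World frame = base frame: x ahead of the robot, y to its left, z up, the work surface at z = 0. Lengths are in m, angles in rad, forces in N, time in s.
With the tool pointing down it reaches from about 0.35 to 0.8 m from the base axis. Payload 7.3 kg.
Tool frame: the origin (TCP) lies at the very end of the fingers, on their centre line; the grasp point (between the pads) lies 19 mm behind it; z points along the fingers, y is the direction in which the jaws open and shut (so a half turn about z gives the same grasp; the last joint's range is limited). The gripper opens to 85 mm and grips with 20 to 120 N. Pads are 22 mm wide; open, the fingers measure 114 mm over their backs; the gripper's body (76 mm by 85 mm) begins 54 mm behind the grasp point. The pads swing forward as they close: fully open they stand 13 mm farther back than shut.
Start: joints at [-1.379, 0.342, 1.524, -0, 1.275, -0.146], TCP at [0.174, -0.495, 0.231] pointing down, gripper open.
Joint ranges: [-2.53, 2.53], [-0.77, 2.02], [0.04, 2.7], [-1, 4.14], [0.28, 2.66], [-3.11, 3.11]. Speed limits (rad/s): [2.57, 2.57, 3.14, 3.14, 3.14, 3.14].

### API

Orientations are given as a unit quaternion [w, x, y, z].
In Python, from workcell import telemetry, cams, ticket gives the robot as it stands.
- The arm moves only by the tool step_arm, never from a script. Its argument "increments" is a list of rows, each an object of numbers: "dx", "dy", "dz": the shift along the tool's x, y, z in m; "yaw": the turn about the tool's z in rad; "hand": the finger opening in m, from 0 to 0.0854. A call has 1 to 10 rows; each row is the pose to reach, as a shift and turn from the pose commanded when the call began, along the tool's axes at that moment; what a row does not reach only later rows make up. A row lasts 1/10 s, in which the tool goes at most 50 mm and 8.59 degrees, less where a joint would pass 70% of its speed; a pose out of reach is approached as far as the arm can. A call with a gripper value outside its range is refused whole. The fingers move at their own pace and stop on an object; "newtons" is the grip in N (left out, the last holds). Time passes only in rows, so rows that repeat a pose let the fingers close. It gives the time, the measured TCP pose, the force and the opening at its end, in the units of the state.
- telemetry.observe(): the state, without advancing time (a new reading comes with each control period).
- cams.get_image(name): name is "scene" or "side" or "wrist"; returns the picture (420x560x3 uint8, red, green, blue); there is no depth.
- cams.camera_info(name): a dict with "vfov" (degrees; the focal length in pixels is half the picture's height over the tangent of half this angle, whatever the lens; pixels are square), "cx", "cy" (the principal point, pixels), "cam_to_world" (4x4, takes a point from camera to world coordinates). Camera axes: x right, y up, looking along -z (the intrinsics and any distortion apply to the point x, -y, -z); pixel columns grow to the right and rows downward; lengths in m; the calibration is good to about 2 mm. A picture is of the moment at which its call begins: read the wrist's pose just before it. camera_info takes no time and is no camera call; for the wrist camera it gives the pose at the moment of the call.
- ticket.job_done(): hands the job in, once; it reports no verdict.
The state is a dict: "time_s": time; "joints": joint angles; "joint_velocities": joint speeds; "effort": joint torques, N m; "tool_pos": TCP position; "eef_rot": TCP orientation; "wrist_force": force on the tool from outside, world axes, zero at the start; "wrist_torque": the same for the moment, N m; "finger_gap": finger opening in m.
Only numpy, scipy, OpenCV 4.12 (cv2) and the standard library are available. Lean on these libraries where they do the work, as an engineer would, in place of code of your own. Each camera call takes 0.05 s, during which the arm holds its last target. There are 200 camera calls.

### The job

Get this show counter ready for customers. Lift the wooden sample board out of the gate of the two-lane roller rack and lean it, centred and square, in the small wooden easel. Then, without lifting them, push both white cartons off the rack's flat ledge so that each rolls down its own lane, upright, all the way to the stop at the bottom; leave the other things on the table alone.

Things in the scene. Friction and masses are not known exactly. Their poses are not given: they have to be found in the camera images.
- rack: Two-lane gravity-feed roller rack, fixed, 360 long, 170 wide (mm). Origin: on the table under its centre; x points down the lanes, the way cartons travel, y across, z up. Flat grey ledge at its head, top at z = 75, x = -190 to -55, open at the back. Lane centres at y = +38 and -38, lanes 68 wide (72 past the gate) between aluminium guides that rise 20 above ledge and rollers.
- crest (a point): Middle of the crest at the end of the ledge (rack x = -55, y = 0, z = 75). From here 8 free-turning steel rollers (18 diameter) per lane slope down 10 degrees to the stop. A carton stays put on the ledge and rolls on by itself once its middle is past the crest.
- stop (a point): Middle of the face of the stop, a plate across both lanes at the low end, level with the roller tops (rack x = 160, y = 0, z = 37); the plate's top edge is at z = 70.
- gate (a point): Middle of the gate, on the ledge's top (rack x = -75, y = 0, z = 75): a slot 15 wide (along x) across the ledge and its guides, with a channel at each outer side (y = +-72 to +-84) that rises to z = 115.
- carton_tall: White carton with grey printed bands, 70 long (x, along the lane), 60 wide (y), 80 high, about 0.3 kg. Origin: centre of its underside. It starts on the ledge behind the gate, in one lane or the other.
- carton_short: White carton like the tall one, 70 long (x), 60 wide (y), only 60 high, about 0.2 kg. Origin: centre of its underside. It starts on the ledge behind the gate, in the other lane.
- board: Brown wooden sample board, 156 wide, 150 high, 10 thick, 0.15 kg, both faces alike. Origin: centre of its lower edge; x is its normal, y its width, z its height. It starts upright in the gate, standing on the ledge, its normal along the rack's x, closing both lanes; raise it 45 to clear the channels, 85 to pass over the tall carton. Its upper 70 stand clear above the tall carton.
- board_center (a point): Centre of the wooden sample board.
- easel: Small pale wooden easel, fixed. Origin: on the table; x points to its front (the side a displayed board faces), y across, z up. Foot plate 130 wide, top at z = 10. Two round prongs (10 diameter) at y = +-45 rise backwards from x = -20, z = 10 to x = -47, z = 85, about 20 degrees from upright.
- easel_foot (a point): Point on top of the easel's foot where the middle of the board's lower edge belongs (easel x = 2, y = 0, z = 10), between the prongs (behind) and the front lip (x = 18 to 26, 12 high). The board's back rests on the prongs, its top towards the easel's -x.
- jar: Small clear jar with a black lid, 56 diameter, 75 high; bystander. Origin: centre of its underside.
- card_stand: White card on a black base, 50 by 90, 65 high; bystander. Origin: centre of its underside.
- glasses_case: Black glasses case, 70 by 150, 45 high; bystander. Origin: centre of its underside.
Things that resemble listed ones, but are neither listed nor needed, are in the scene too. What is shaped like the carton_tall but orange or purple is not meant.

How it is judged:
On the way, in this order (a step that is already met when the one before it is completed fails the run):
1. the sample board leans in the easel, let go (angle between board's own z axis and vertical between 0.25 and 0.75 rad and x of board_center in the frame of easel between -0.075 and -0.005 m and y of board_center in the frame of easel between -0.035 and 0.035 m and z of board_center in the frame of easel between 0.06 and 0.095 m and angle between the y axis of board and the y axis of easel, either way round below 0.3 rad and contact force between board and easel above 0.2 N and linear speed of board below 0.03 m/s and contact force between the fingers and board below 0.2 N), for 0.2 s.
2. both cartons stand against the stop (x of carton_tall in the frame of rack between 0.105 and 0.14 m and y of carton_tall in the frame of rack between -0.055 and 0.055 m and z of carton_tall in the frame of rack between 0.03 and 0.065 m and angle between each of carton_tall, carton_short's own z axis and vertical below 0.3 rad and linear speed of each of carton_tall, carton_short below 0.03 m/s and x of carton_short in the frame of rack between 0.105 and 0.14 m and y of carton_short in the frame of rack between -0.055 and 0.055 m and z of carton_short in the frame of rack between 0.03 and 0.065 m), for 0.2 s.
At the end, for the whole second after the job is handed in: Both cartons upright (0.3 rad) and at rest in the lanes against the stop (middles 105 to 140 mm along rack x); board released, at rest on the easel foot, leaning back 0.25 to 0.75 rad on the prongs, centred to 35 mm, square to 0.3 rad; bystanders within 30 mm of their start (all of step 1 and all of step 2 and distance of each of jar, card_stand, glasses_case from where it was at the start of the episode below 0.03 m); the robot touches nothing.
It fails at once if a carton is tipped over (angle between any of carton_tall, carton_short's own z axis and vertical above 0.7 rad).
It fails at once if a carton is lifted off the rack instead of pushed (z of any of carton_tall, carton_short in the frame of rack above 0.105 m).
It fails at once if a bystander is displaced (distance of any of jar, card_stand, glasses_case from where it was at the start of the episode above 0.03 m).
It also fails if it takes over 61 s, if anything falls off the work surface, if the arm or the gripper's body presses on something with over 40 N, if the wrist force passes 120 N, or if a joint passes its speed limit or range.

## Working session

There is one attempt and no reset: what is moved stays moved. The work goes in short steps, Python scripts to look and compute and a tool call to move; the robot and the scene stay as the last step left them, time stands still between calls to the robot, and variables do not carry over. Pictures are saved under pics/ and viewed, about 8 in all and at most 12, crops included, and the job is handed in when it is done.

Besides the shell and the picture viewer there is one more tool, called after "Emit:" in YAML: its name, and indented under it one key for each argument. step_arm: Moves the arm, as the interface text tells. Its arguments: {"type":"object","properties":{"increments":{"type":"array","items":{"type":"object","properties":{"dx":{"type":"number"},"dy":{"type":"number"},"dz":{"type":"number"},"yaw":{"type":"number"},"hand":{"type":"number"}}}},"newtons":{"type":"number"}},"required":["increments"]}

```bash
mkdir -p pics
python3 - <<'E'
from workcell import telemetry, cams
import cv2,numpy as np
s=telemetry.observe();print({k:np.round(v,4).tolist() for k,v in s.items() if k in('time_s','tool_pos','eef_rot','finger_gap')})
np.set_printoptions(precision=4,suppress=True)
for n in('scene','side','wrist'):
    i=cams.camera_info(n);print(n,i)
for n in('scene','side'):
    im=cams.get_image(n);cv2.imwrite(f'pics/{n}0.png',cv2.resize(im[:,:,::-1],(800,600),interpolation=cv2.INTER_CUBIC))
E
```

```text
{'time_s': 0.0, 'tool_pos': [0.1739, -0.4949, 0.2306], 'eef_rot': [-0.0008, 0.9858, 0.1681, -0.0], 'finger_gap': 0.0857}
scene {'vfov': 45.26476186224548, 'cx': 289.43491228354105, 'cy': 207.07944290418263, 'cam_to_world': array([[-0.2407, -0.7929,  0.5598,  1.1829],
       [ 0.9706, -0.1948,  0.1414,  0.1787],
       [-0.003 ,  0.5774,  0.8164,  0.9475],
       [ 0.    ,  0.    ,  0.    ,  1.    ]])}
side {'vfov': 53.305029426266586, 'cx': 277.75165680339, 'cy': 206.42002914527737, 'cam_to_world': array([[-0.8049,  0.4304, -0.4086,  0.1393],
       [-0.5934, -0.5789,  0.5592,  0.6151],
       [ 0.0041,  0.6925,  0.7214,  0.8618],
       [ 0.    ,  0.    ,  0.    ,  1.    ]])}
wrist {'vfov': 69.95072044058742, 'cx': 277.7582156732592, 'cy': 212.38319997063186, 'cam_to_world': array([[ 0.3318,  0.9044,  0.2683,  0.242 ],
       [-0.9433,  0.3186,  0.0929, -0.4724],
       [-0.0014, -0.2839,  0.9588,  0.3728],
       [ 0.    ,  0.    ,  0.    ,  1.    ]])}
```

View pics/scene0.png

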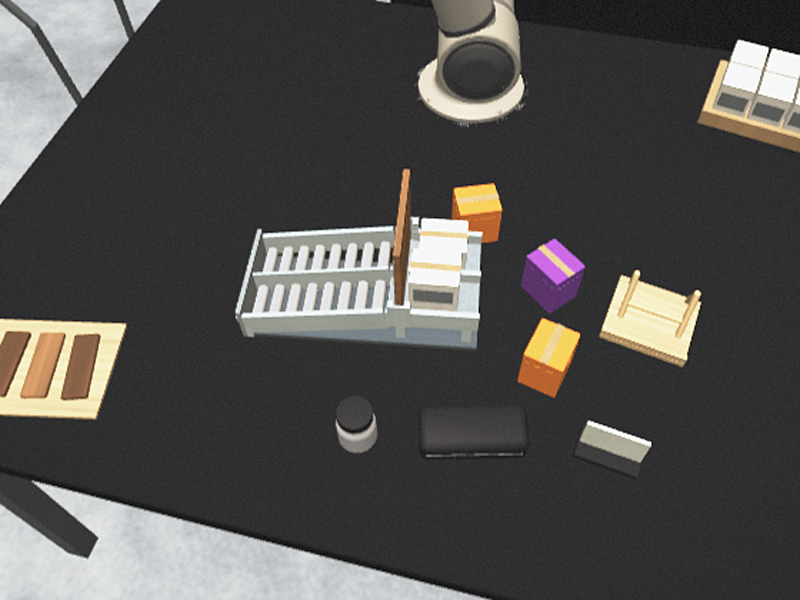

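View pics/side0.png

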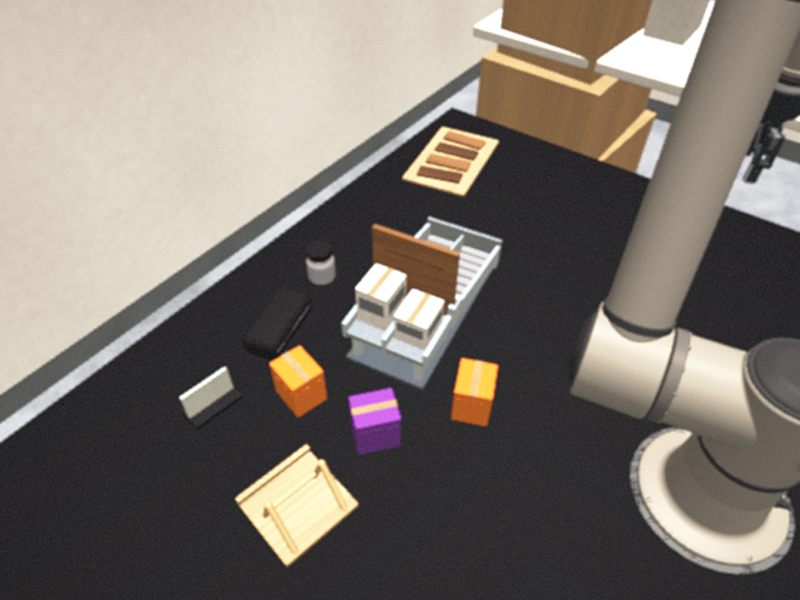

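Run:
```python
from workcell import cams
import cv2
a=cams.get_image('scene')[110:260,160:500,::-1];cv2.imwrite('pics/sc.png',cv2.resize(a,None,fx=2.35,fy=2.35,interpolation=cv2.INTER_CUBIC))
a=cams.get_image('side')[145:400,160:360,::-1];cv2.imwrite('pics/sd.png',cv2.resize(a,None,fx=2.35,fy=2.35,interpolation=cv2.INTER_CUBIC))
```

```text
(no output)
```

View pics/sc.png

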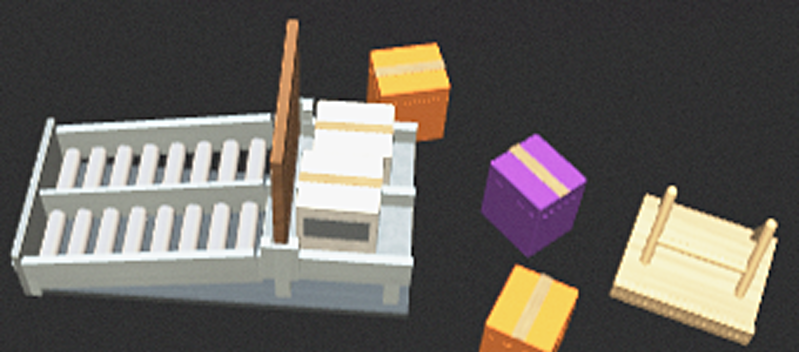

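View pics/sd.png

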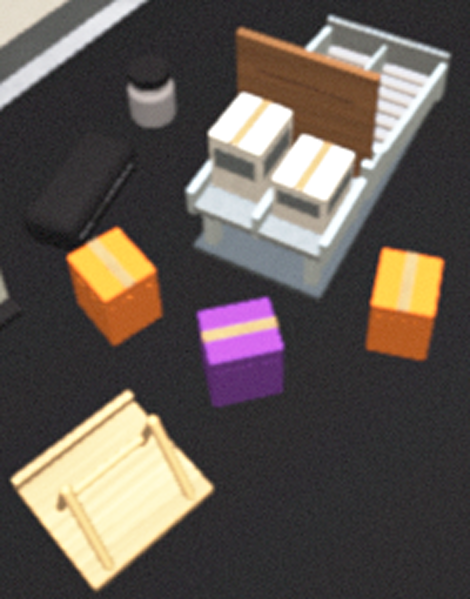

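```bash
cat > h.py <<'E'
import numpy as np,cv2
from workcell import cams,telemetry
from scipy.optimize import least_squares
np.set_printoptions(precision=4,suppress=True)
def proj(P,i):
    T=np.linalg.inv(i['cam_to_world']);p=np.atleast_2d(P)@T[:3,:3].T+T[:3,3]
    f=210/np.tan(np.radians(i['vfov'])/2)
    return np.c_[i['cx']+f*p[:,0]/-p[:,2], i['cy']-f*p[:,1]/-p[:,2]]
def place(q,L):
    c,s=np.cos(q[2]),np.sin(q[2]);L=np.atleast_2d(L)
    return np.c_[q[0]+c*L[:,0]-s*L[:,1],q[1]+s*L[:,0]+c*L[:,1],L[:,2]]
def fit(obs,q0):
    # obs: list of (info, local xyz m, pixel)
    f=lambda q:np.concatenate([(proj(place(q,l),i)[0]-p) for i,l,p in obs])
    r=least_squares(f,q0,loss='soft_l1');return r.x,f(r.x).reshape(-1,2)
E
python3 - <<'E'
from h import *
S=cams.camera_info('scene');D=cams.camera_info('side')
s=lambda l,x,y:(S,np.array(l)/1e3,np.array([160+x/2.35,110+y/2.35]))
d=lambda l,x,y:(D,np.array(l)/1e3,np.array([160+x/2.35,145+y/2.35]))
rack=[s((-190,85,95),412,259),s((-190,-85,95),416,125),s((-190,0,95),414,189),d((-190,0,95),256,215),d((-190,85,95),190,190),d((-190,-85,95),326,244),
d((-80,78,225),238,31),d((-80,-78,225),379,76),s((-80,-78,225),297,21),s((160,-85,70),53,120)]
q,r=fit(rack,[.5,.1,-np.pi/2]);print('rack',q);print(r)
e=[s((-47,45,85),671,190),s((-47,-45,85),770,222),s((-20,45,10),648,262),s((-20,-45,10),741,295),
d((26,65,22),130,393),d((26,-65,22),12,480),s((26,65,0),612,297),s((26,-65,0),750,343)]
for flip in(0,1):
  ee=[(i,l*[1,-1 if flip else 1,1],p) for i,l,p in e]
  for a in(0,1.5,-1.5,3):
    qe,r=fit(ee,[.45,.4,a]);print(flip,qe,abs(r).max())
    if abs(r).max()<5:print(r)
E
```

```text
rack [ 0.5659 -0.0712 -1.3909]
[[-0.0675  3.2165]
 [-0.9476 -3.5887]
 [-0.4887 -0.3709]
 [-0.8192  0.6988]
 [-3.852  -0.6068]
 [ 2.163   0.9363]
 [-2.0981  0.4848]
 [-0.9305  1.0677]
 [-0.4603 -1.5293]
 [-0.4951 -1.3693]]
0 [0.5401 0.3829 3.3683] 49.21034520414091
0 [0.5401 0.3829 3.3683] 49.210398887764626
0 [ 0.5401  0.3829 -2.9149] 49.210247547920886
0 [0.5401 0.3829 3.3683] 49.21025192652897
1 [ 0.5244  0.3817 -0.1693] 2.754315959858957
[[ 0.5565  0.2043]
 [ 0.7795  0.2139]
 [-0.9261 -1.3628]
 [-0.164  -1.8048]
 [-2.7543 -1.0776]
 [-1.9884  0.3634]
 [-0.7051 -0.8977]
 [-0.4703 -0.0201]]
1 [ 0.5244  0.3817 -0.1693] 2.7543140980894805
[[ 0.5565  0.2043]
 [ 0.7795  0.2139]
 [-0.9261 -1.3628]
 [-0.164  -1.8048]
 [-2.7543 -1.0776]
 [-1.9884  0.3634]
 [-0.7051 -0.8977]
 [-0.4703 -0.0201]]
1 [ 0.5244  0.3817 -0.1693] 2.754316304341444
[[ 0.5565  0.2043]
 [ 0.7795  0.2139]
 [-0.9261 -1.3628]
 [-0.164  -1.8048]
 [-2.7543 -1.0776]
 [-1.9884  0.3634]
 [-0.7051 -0.8977]
 [-0.4703 -0.0201]]
1 [0.5244 0.3817 6.1139] 2.754321255101843
[[ 0.5565  0.2043]
 [ 0.7795  0.2139]
 [-0.9261 -1.3628]
 [-0.164  -1.8048]
 [-2.7543 -1.0776]
 [-1.9884  0.3634]
 [-0.7051 -0.8977]
 [-0.4703 -0.0201]]
```

Run:
```python
from h import *
S=cams.camera_info('scene');D=cams.camera_info('side')
s=lambda l,x,y:(S,np.array(l)/1e3,np.array([160+x/2.35,110+y/2.35]))
d=lambda l,x,y:(D,np.array(l)/1e3,np.array([160+x/2.35,145+y/2.35]))
for w in(76,80):
  rack=[s((-190,w,95),412,259),s((-190,-w,95),416,125),s((-190,0,95),414,189),d((-190,0,95),256,215),d((-190,w,95),190,190),d((-190,-w,95),326,244),
d((-80,78,225),238,31),d((-80,-78,225),379,76),s((-80,-78,225),297,21),s((160,-w,70),53,120)]
  q,r=fit(rack,[.5,.1,-np.pi/2]);print('rack',q);print(r.T, 'board',place(q,[-.075,0,.225]))
# purple top corners (z=.08)
pp=[s((0,0,80),537,172)]
print('purple',fit(pp,[.5,.3,0])[0])
```

```text
rack [ 0.563  -0.072  -1.4057]
[[-0.7255 -0.6208 -0.6362 -0.7088 -0.2877 -1.4826 -1.1519 -0.3514  0.0194
  -0.4302]
 [-0.5619 -0.5176 -0.4282  0.6265  0.249  -0.1607  0.3445  1.5283 -2.1305
  -0.1173]] board [[0.5507 0.002  0.225 ]]
rack [ 0.5642 -0.0716 -1.3978]
[[-0.3942 -0.7932 -0.5657 -0.6415 -1.778   0.2715 -1.5293 -0.5205 -0.2358
  -0.5024]
 [ 0.9873 -1.9962 -0.52    0.706  -0.0677  0.355   0.4524  1.3208 -1.9276
  -0.6317]] board [[0.5513 0.0022 0.225 ]]
purple [0.4745 0.223  0.    ]
```

Emit:
step_arm:
  increments:
    - {"dz":-0.05,"hand":0.085}
    - {"dx":0.26,"dy":-0.172,"dz":-0.1,"yaw":0.17}
    - {"dx":0.26,"dy":-0.172,"dz":-0.1,"yaw":0.17}
    - {"dx":0.52,"dy":-0.344,"dz":-0.1,"yaw":0.17}
    - {"dx":0.52,"dy":-0.344,"dz":-0.1,"yaw":0.17}
    - {"dx":0.52,"dy":-0.344,"dz":-0.1,"yaw":0.17}
    - {"dx":0.52,"dy":-0.344,"dz":-0.1,"yaw":0.17}
    - {"dx":0.52,"dy":-0.344,"dz":-0.1,"yaw":0.17}
    - {"dx":0.52,"dy":-0.344,"dz":-0.1,"yaw":0.17}
    - {"dx":0.52,"dy":-0.344,"dz":-0.1,"yaw":0.17}

```text
schema error: expected keys dx, dy, dz, yaw, hand
```

Emit:
step_arm:
  increments:
    - {}
    - {}
    - {}
    - {}

```text
schema error: expected keys dx, dy, dz, yaw, hand
```

All keys are needed.

Emit:
step_arm:
  increments:
    - {"dx":0,"dy":0,"dz":-0.05,"yaw":0,"hand":0.085}
    - {"dx":0.26,"dy":-0.172,"dz":-0.1,"yaw":0.17,"hand":0.085}
    - {"dx":0.26,"dy":-0.172,"dz":-0.1,"yaw":0.17,"hand":0.085}
    - {"dx":0.52,"dy":-0.344,"dz":-0.1,"yaw":0.17,"hand":0.085}
    - {"dx":0.52,"dy":-0.344,"dz":-0.1,"yaw":0.17,"hand":0.085}
    - {"dx":0.52,"dy":-0.344,"dz":-0.1,"yaw":0.17,"hand":0.085}
    - {"dx":0.52,"dy":-0.344,"dz":-0.1,"yaw":0.17,"hand":0.085}
    - {"dx":0.52,"dy":-0.344,"dz":-0.1,"yaw":0.17,"hand":0.085}
    - {"dx":0.52,"dy":-0.344,"dz":-0.1,"yaw":0.17,"hand":0.085}
    - {"dx":0.52,"dy":-0.344,"dz":-0.1,"yaw":0.17,"hand":0.085}

```text
time_s: 1.2
tool_pos: [0.4448, -0.1373, 0.32]
eef_rot: [0.0, 0.996, 0.084, 0.0]
wrist_force: [0.9, -0.8, 0.3]
finger_gap: 0.0849
```

Emit:
step_arm:
  increments:
    - {"dx":0.1,"dy":-0.1,"dz":0,"yaw":0,"hand":0.085}
    - {"dx":0.1,"dy":-0.1,"dz":0,"yaw":0,"hand":0.085}
    - {"dx":0.1,"dy":-0.1,"dz":0,"yaw":0,"hand":0.085}
    - {"dx":0.1,"dy":-0.1,"dz":0,"yaw":0,"hand":0.085}
    - {"dx":0.1,"dy":-0.1,"dz":0,"yaw":0,"hand":0.085}
    - {"dx":0.1,"dy":-0.1,"dz":0,"yaw":0,"hand":0.085}

```text
time_s: 1.8
tool_pos: [0.5254, -0.0245, 0.3196]
eef_rot: [0.0, 0.997, 0.083, -0.0]
wrist_force: [1.0, -0.7, 0.3]
finger_gap: 0.0849
```

```bash
cat >> h.py <<'E'
def to(x,y,z,ang=None):
    """print tool-frame shift to world target; ang = wanted world angle of tool y (mod pi)"""
    from scipy.spatial.transform import Rotation as R
    s=telemetry.observe();w=s['eef_rot'];M=R.from_quat([w[1],w[2],w[3],w[0]]).as_matrix()
    d=M.T@(np.array([x,y,z])-s['tool_pos']);a=np.arctan2(M[1,1],M[0,1])
    print('t',s['time_s'],'tcp',np.array(s['tool_pos']),'yangle',a,'shift',d,'yaw',None if ang is None else (a-ang+np.pi/2)%np.pi-np.pi/2,'q',np.array(s['joints']))
E
python3 - <<'E'
from h import *
to(.551,.002,.33,-1.405)
print(cams.camera_info('wrist')['cam_to_world'])
cv2.imwrite('pics/w1.png',cv2.resize(cams.get_image('wrist')[:,:,::-1],(800,600)))
i=cams.camera_info('wrist')
q=[.563,-.072,-1.405]
print(proj(place(q,[[-.08,.078,.225],[-.08,-.078,.225],[-.07,.078,.225],[-.07,-.078,.225],[-.19,0,.095]]),i)*800/560)
E
```

```text
t 1.8 tcp [ 0.5254 -0.0245  0.3196] yangle -1.403616987325138 shift [ 0.0296 -0.0219 -0.0104] yaw 0.0013830126748619609 q [-0.1921  0.2916  1.3537 -0.0004  1.4968  1.2115]
[[ 0.1669  0.9452  0.2806  0.5966]
 [-0.986   0.1598  0.0481 -0.0136]
 [ 0.0006 -0.2847  0.9586  0.4617]
 [ 0.      0.      0.      1.    ]]
[[340.7737 103.313 ]
 [349.9967 382.6303]
 [360.5341 103.339 ]
 [366.4032 382.6421]
 [233.4891 228.4781]]
```

View pics/w1.png

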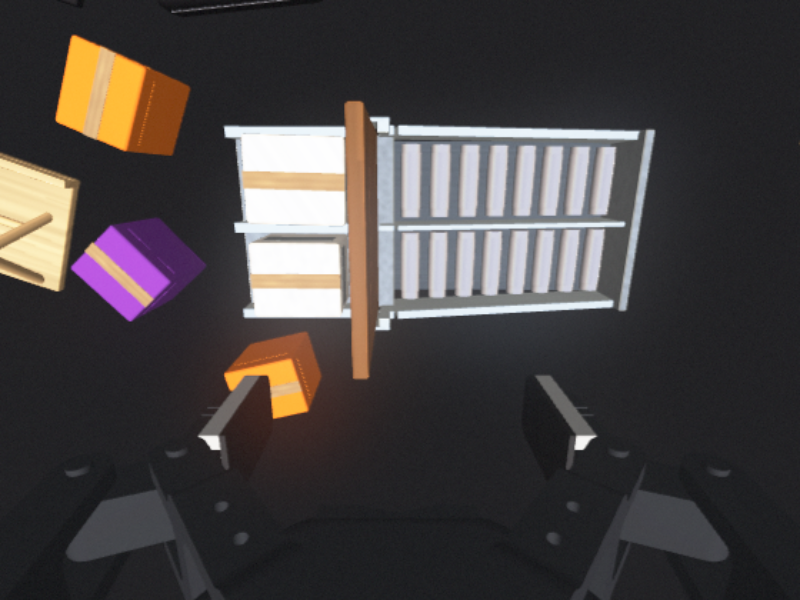

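Emit:
step_arm:
  increments:
    - {"dx":0.031,"dy":-0.02,"dz":0,"yaw":0,"hand":0.085}
    - {"dx":0.031,"dy":-0.02,"dz":0.04,"yaw":0,"hand":0.085}
    - {"dx":0.031,"dy":-0.02,"dz":0.08,"yaw":0,"hand":0.085}
    - {"dx":0.031,"dy":-0.02,"dz":0.13,"yaw":0,"hand":0.085}
    - {"dx":0.031,"dy":-0.02,"dz":0.13,"yaw":0,"hand":0.085}
    - {"dx":0.031,"dy":-0.02,"dz":0.13,"yaw":0,"hand":0.085}

```text
time_s: 2.45
tool_pos: [0.5531, -0.0, 0.1908]
eef_rot: [0.0, 0.997, 0.083, -0.0]
wrist_force: [0.0, 0.2, 1.1]
finger_gap: 0.0853
```

Emit:
step_arm:
  increments:
    - {"dx":0,"dy":0,"dz":0,"yaw":0,"hand":0.0}
    - {"dx":0,"dy":0,"dz":0,"yaw":0,"hand":0.0}
    - {"dx":0,"dy":0,"dz":0,"yaw":0,"hand":0.0}
    - {"dx":0,"dy":0,"dz":0,"yaw":0,"hand":0.0}
    - {"dx":0,"dy":0,"dz":0,"yaw":0,"hand":0.0}
    - {"dx":0,"dy":0,"dz":0,"yaw":0,"hand":0.0}
    - {"dx":0,"dy":0,"dz":0,"yaw":0,"hand":0.0}
    - {"dx":0,"dy":0,"dz":0,"yaw":0,"hand":0.0}
  newtons: 50

```text
time_s: 3.25
tool_pos: [0.5534, 0.0011, 0.1903]
eef_rot: [0.0, 0.996, 0.084, 0.0]
wrist_force: [-0.0, 1.8, 4.5]
finger_gap: 0.0093
```

Emit:
step_arm:
  increments:
    - {"dx":0,"dy":0,"dz":-0.015,"yaw":0,"hand":0}
    - {"dx":0,"dy":0,"dz":-0.03,"yaw":0,"hand":0}
    - {"dx":0,"dy":0,"dz":-0.05,"yaw":0,"hand":0}
    - {"dx":0,"dy":0,"dz":-0.08,"yaw":0,"hand":0}
    - {"dx":0,"dy":0,"dz":-0.11,"yaw":0,"hand":0}
    - {"dx":0,"dy":0,"dz":-0.12,"yaw":0,"hand":0}
    - {"dx":0,"dy":0,"dz":-0.12,"yaw":0,"hand":0}

```text
time_s: 3.95
tool_pos: [0.5535, 0.0009, 0.3103]
eef_rot: [0.0, 0.996, 0.084, 0.001]
wrist_force: [-0.1, 1.4, -1.7]
finger_gap: 0.0096
```

Run:
```python
from h import *
e=[.5244,.3817,-.1693]
t=place(e,[[.002,0,.01]])[0];print(t)
to(t[0],t[1],.31,-.1693)
cv2.imwrite('pics/sd2.png',cams.get_image('side')[:,:,::-1])
```

```text
[0.5264 0.3814 0.01  ]
t 3.95 tcp [0.5535 0.0009 0.3103] yangle -1.4029761278664319 shift [ 0.0368 -0.3796  0.0001] yaw -1.2336761278664319 q [-0.1368  0.3479  1.2984 -0.0002  1.4934  1.2662]
```

View pics/sd2.png

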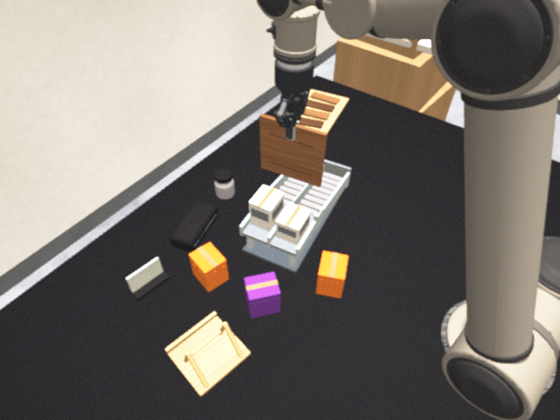

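Emit:
step_arm:
  increments:
    - {"dx":0.004,"dy":-0.04,"dz":0,"yaw":0,"hand":0}
    - {"dx":0.008,"dy":-0.08,"dz":0,"yaw":-0.1,"hand":0}
    - {"dx":0.012,"dy":-0.125,"dz":0,"yaw":-0.25,"hand":0}
    - {"dx":0.016,"dy":-0.17,"dz":0,"yaw":-0.4,"hand":0}
    - {"dx":0.021,"dy":-0.215,"dz":0,"yaw":-0.55,"hand":0}
    - {"dx":0.025,"dy":-0.26,"dz":0,"yaw":-0.7,"hand":0}
    - {"dx":0.029,"dy":-0.3,"dz":0,"yaw":-0.85,"hand":0}
    - {"dx":0.033,"dy":-0.34,"dz":0,"yaw":-1.0,"hand":0}
    - {"dx":0.037,"dy":-0.38,"dz":0,"yaw":-1.15,"hand":0}
    - {"dx":0.037,"dy":-0.38,"dz":0,"yaw":-1.234,"hand":0}

```text
time_s: 5.0
tool_pos: [0.524, 0.3864, 0.3057]
eef_rot: [-0.001, 0.761, 0.649, -0.002]
wrist_force: [0.1, -1.2, -2.0]
finger_gap: 0.0095
```

Emit:
step_arm:
  increments:
    - {"dx":0,"dy":0,"dz":0,"yaw":0,"hand":0}
    - {"dx":0,"dy":0,"dz":0,"yaw":0,"hand":0}

```text
time_s: 5.2
tool_pos: [0.5259, 0.3812, 0.3078]
eef_rot: [-0.0, 0.765, 0.644, -0.002]
wrist_force: [0.5, -0.5, -0.9]
finger_gap: 0.0091
```

Run:
```python
from h import *
e=[.5244,.3817,-.1693]
t=place(e,[[.002,0,.01]])[0]
to(t[0],t[1],.127,-.1693)
a=cams.get_image('side')[190:410,100:320,::-1]
b=cams.get_image('scene')[100:280,340:560,::-1]
a=cv2.resize(a,None,fx=2.3,fy=2.3);b=cv2.resize(b,None,fx=1.3,fy=1.3)
o=np.zeros((506,800,3),np.uint8);o[:,:506]=a;o[:234,510:796]=b
cv2.imwrite('pics/c3.png',o)
```

```text
t 5.2 tcp [0.5259 0.3812 0.3078] yangle -0.17177465401827963 shift [0.0007 0.0009 0.1808] yaw -0.0024746540182796206 q [ 0.5096  0.551   0.9839 -0.0004  1.6099  0.6813]
```

View pics/c3.png

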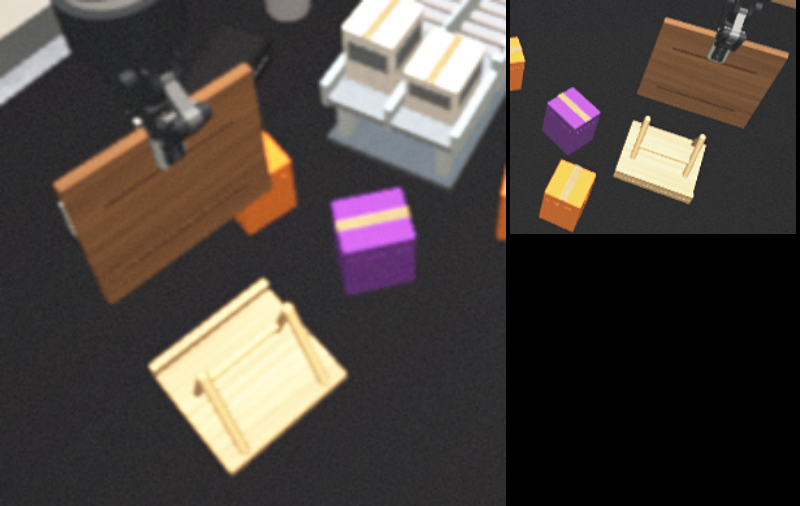

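Emit:
step_arm:
  increments:
    - {"dx":0.001,"dy":0.001,"dz":0.04,"yaw":0,"hand":0}
    - {"dx":0.001,"dy":0.001,"dz":0.08,"yaw":0,"hand":0}
    - {"dx":0.001,"dy":0.001,"dz":0.12,"yaw":0,"hand":0}
    - {"dx":0.001,"dy":0.001,"dz":0.15,"yaw":0,"hand":0}
    - {"dx":0.001,"dy":0.001,"dz":0.165,"yaw":0,"hand":0}
    - {"dx":0.001,"dy":0.001,"dz":0.173,"yaw":0,"hand":0}
    - {"dx":0.001,"dy":0.001,"dz":0.173,"yaw":0,"hand":0}

```text
time_s: 6.0
tool_pos: [0.5272, 0.3818, 0.136]
eef_rot: [-0.0, 0.765, 0.644, -0.001]
wrist_force: [0.0, 0.6, -1.8]
finger_gap: 0.0094
```

Emit:
step_arm:
  increments:
    - {"dx":0,"dy":0,"dz":0.003,"yaw":0,"hand":0}
    - {"dx":0,"dy":0,"dz":0.006,"yaw":0,"hand":0}
    - {"dx":0,"dy":0,"dz":0.008,"yaw":0,"hand":0}
    - {"dx":0,"dy":0,"dz":0.008,"yaw":0,"hand":0}

```text
time_s: 6.4
tool_pos: [0.5272, 0.3827, 0.1288]
eef_rot: [0.0, 0.764, 0.645, 0.0]
wrist_force: [-0.6, 0.2, -1.5]
finger_gap: 0.0093
```

Emit:
step_arm:
  increments:
    - {"dx":0,"dy":0,"dz":0.002,"yaw":0,"hand":0}
    - {"dx":0,"dy":0,"dz":0.003,"yaw":0,"hand":0}
    - {"dx":0,"dy":0,"dz":0.004,"yaw":0,"hand":0}
    - {"dx":0,"dy":0,"dz":0.004,"yaw":0,"hand":0}

```text
time_s: 6.8
tool_pos: [0.5274, 0.3826, 0.1253]
eef_rot: [0.0, 0.764, 0.645, 0.0]
wrist_force: [-0.8, -1.8, 3.0]
finger_gap: 0.0093
```

Run:
```python
from h import *
to(.5264,.3814,.12,-.1693)
i=cams.camera_info('wrist')
a=cams.get_image('side')[190:410,100:320,::-1]
b=cams.get_image('scene')[100:280,340:560,::-1]
a=cv2.resize(a,None,fx=2.3,fy=2.3);b=cv2.resize(b,None,fx=1.3,fy=1.3)
o=np.zeros((506,800,3),np.uint8);o[:,:506]=a;o[:234,510:796]=b
o[240:450,510:790]=cv2.resize(cams.get_image('wrist')[:,:,::-1],(280,210))
cv2.imwrite('pics/c4.png',o)
```

```text
t 6.8 tcp [0.5274 0.3826 0.1253] yangle -0.1689738987753408 shift [-0.0014 -0.0007  0.0053] yaw 0.0003261012246591477 q [ 0.5102  0.6623  1.2865 -0.0002  1.1924  0.6793]
```

View pics/c4.png

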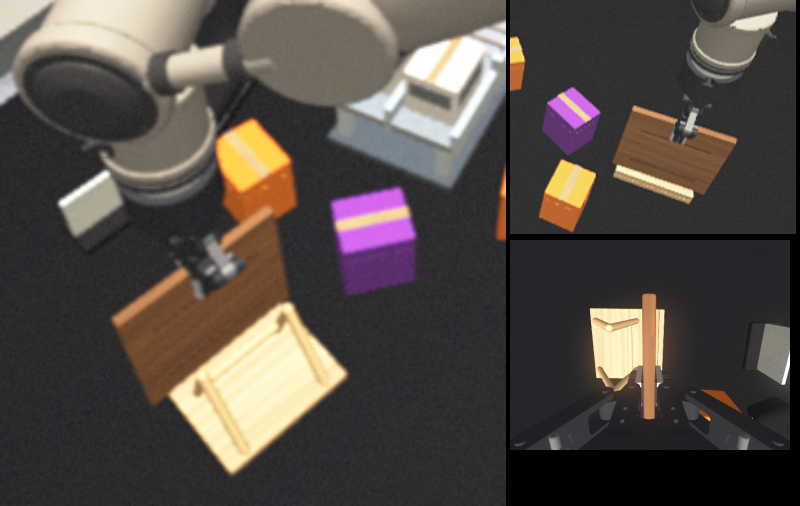

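Emit:
step_arm:
  increments:
    - {"dx":0,"dy":0,"dz":0,"yaw":0,"hand":0.03}
    - {"dx":0,"dy":0,"dz":0,"yaw":0,"hand":0.06}
    - {"dx":0,"dy":0,"dz":0,"yaw":0,"hand":0.085}
    - {"dx":0,"dy":0,"dz":0,"yaw":0,"hand":0.085}
    - {"dx":0,"dy":0,"dz":0,"yaw":0,"hand":0.085}
    - {"dx":0,"dy":0,"dz":0,"yaw":0,"hand":0.085}
    - {"dx":0,"dy":0,"dz":0,"yaw":0,"hand":0.085}

```text
time_s: 7.65
tool_pos: [0.5273, 0.3826, 0.1247]
eef_rot: [0.0, 0.764, 0.645, -0.0]
wrist_force: [0.3, -0.6, -0.0]
finger_gap: 0.0852
```

Emit:
step_arm:
  increments:
    - {"dx":0,"dy":-0.015,"dz":0,"yaw":0,"hand":0.085}
    - {"dx":0,"dy":-0.028,"dz":0,"yaw":0,"hand":0.085}
    - {"dx":0,"dy":-0.034,"dz":0,"yaw":0,"hand":0.085}
    - {"dx":0,"dy":-0.039,"dz":0,"yaw":0,"hand":0.085}
    - {"dx":0,"dy":-0.044,"dz":0,"yaw":0,"hand":0.085}
    - {"dx":0,"dy":-0.049,"dz":0,"yaw":0,"hand":0.085}
    - {"dx":0,"dy":-0.054,"dz":0,"yaw":0,"hand":0.085}
    - {"dx":0,"dy":-0.058,"dz":0,"yaw":0,"hand":0.085}
    - {"dx":0,"dy":-0.058,"dz":0,"yaw":0,"hand":0.085}
    - {"dx":0,"dy":-0.058,"dz":0,"yaw":0,"hand":0.085}

```text
time_s: 8.65
tool_pos: [0.4701, 0.3924, 0.1248]
eef_rot: [0.0, 0.764, 0.645, 0.0]
wrist_force: [0.1, -0.6, 0.2]
finger_gap: 0.085
```

Run:
```python
from h import *
to(.5264,.3814,.12,-.1693)
a=cams.get_image('side')[190:410,100:320,::-1]
b=cams.get_image('scene')[100:280,340:560,::-1]
a=cv2.resize(a,None,fx=2.3,fy=2.3);b=cv2.resize(b,None,fx=1.3,fy=1.3)
o=np.zeros((506,800,3),np.uint8);o[:,:506]=a;o[:234,510:796]=b
o[240:450,510:790]=cv2.resize(cams.get_image('wrist')[:,:,::-1],(280,210))
cv2.imwrite('pics/c5.png',o)
```

```text
t 8.65 tcp [0.4701 0.3924 0.1248] yangle -0.168900549826038 shift [-0.0014  0.0573  0.0048] yaw 0.00039945017396192384 q [ 0.5705  0.5954  1.4152 -0.0002  1.1308  0.7395]
```

View pics/c5.png

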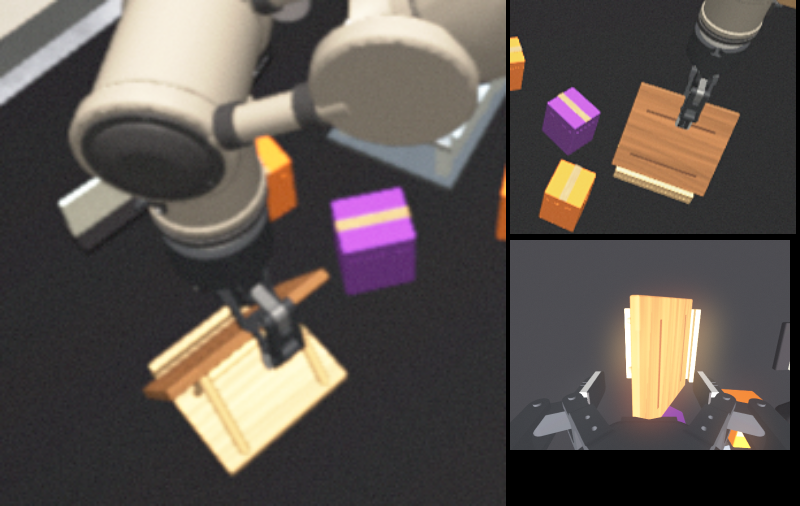

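Emit:
step_arm:
  increments:
    - {"dx":0,"dy":-0.003,"dz":-0.03,"yaw":0,"hand":0.085}
    - {"dx":0,"dy":-0.003,"dz":-0.08,"yaw":0,"hand":0.085}
    - {"dx":0,"dy":-0.003,"dz":-0.13,"yaw":0,"hand":0.085}
    - {"dx":0,"dy":-0.003,"dz":-0.15,"yaw":0,"hand":0}
    - {"dx":0,"dy":-0.003,"dz":-0.15,"yaw":0,"hand":0}
    - {"dx":0,"dy":-0.003,"dz":-0.15,"yaw":0,"hand":0}

```text
time_s: 9.4
tool_pos: [0.4671, 0.3927, 0.2744]
eef_rot: [0.0, 0.764, 0.645, -0.0]
wrist_force: [-0.2, 0.3, -0.8]
finger_gap: 0.0437
```

Run:
```python
from h import *
q=[.565,-.074,-1.405]
for l in([-.22,.038,.25],[-.22,-.038,.25]):
  t=place(q,[l])[0];print(t);to(*t,.166)
a=cams.get_image('side')[120:410,100:320,::-1]
a=cv2.resize(a,None,fx=2,fy=2)
b=cv2.resize(cams.get_image('scene')[100:280,340:560,::-1],None,fx=1.6,fy=1.6)
o=np.zeros((580,800,3),np.uint8);o[:,:440]=a;o[:288,445:797]=b
cv2.imwrite('pics/c6.png',o)
```

```text
[0.5662 0.1493 0.25  ]
t 9.4 tcp [0.4671 0.3927 0.2744] yangle -0.16922437727582404 shift [-0.2233  0.1387  0.0244] yaw -0.3352243772758241 q [ 0.5737  0.4774  1.1947 -0.0001  1.4697  0.7429]
[0.4912 0.1367 0.25  ]
t 9.4 tcp [0.4671 0.3927 0.2744] yangle -0.16922437727582404 shift [-0.2483  0.0669  0.0244] yaw -0.3352243772758241 q [ 0.5737  0.4774  1.1947 -0.0001  1.4697  0.7429]
```

View pics/c6.png

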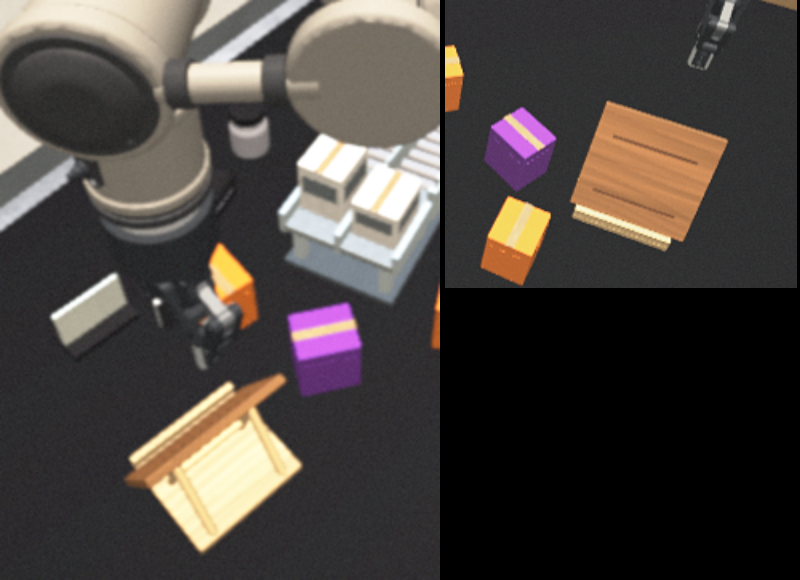

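Emit:
step_arm:
  increments:
    - {"dx":-0.055,"dy":0.035,"dz":0,"yaw":-0.1,"hand":0}
    - {"dx":-0.11,"dy":0.07,"dz":0,"yaw":-0.2,"hand":0}
    - {"dx":-0.165,"dy":0.104,"dz":0.02,"yaw":-0.335,"hand":0}
    - {"dx":-0.223,"dy":0.139,"dz":0.03,"yaw":-0.335,"hand":0}
    - {"dx":-0.223,"dy":0.139,"dz":0.06,"yaw":-0.335,"hand":0}
    - {"dx":-0.223,"dy":0.139,"dz":0.09,"yaw":-0.335,"hand":0}
    - {"dx":-0.223,"dy":0.139,"dz":0.12,"yaw":-0.335,"hand":0}
    - {"dx":-0.223,"dy":0.139,"dz":0.12,"yaw":-0.335,"hand":0}
    - {"dx":-0.223,"dy":0.139,"dz":0.12,"yaw":-0.335,"hand":0}

```text
time_s: 10.4
tool_pos: [0.5663, 0.1499, 0.1543]
eef_rot: [-0.001, 0.646, 0.763, -0.001]
wrist_force: [0.8, -0.2, 0.6]
finger_gap: -0.0001
```

Run:
```python
from h import *
q=[.565,-.074,-1.405]
s=telemetry.observe();c,sn=np.cos(q[2]),np.sin(q[2]);d=np.array(s['tool_pos'])[:2]-q[:2];print('rack xy',c*d[0]+sn*d[1],-sn*d[0]+c*d[1])
to(*place(q,[[-.17,.038,.105]])[0],.166)
to(*place(q,[[-.07,.038,.105]])[0],.166)
cv2.imwrite('pics/w2.png',cams.get_image('wrist')[:,:,::-1])
```

```text
rack xy -0.22060387091635675 0.03824832400793099
t 10.4 tcp [0.5663 0.1499 0.1543] yangle 0.1661175228728624 shift [-0.0506 -0.0002  0.0493] yaw 0.00011752287286248553 q [ 0.1279  0.521   1.4604  0.      1.1622 -0.0382]
t 10.4 tcp [0.5663 0.1499 0.1543] yangle 0.1661175228728624 shift [-0.1506 -0.0002  0.0493] yaw 0.00011752287286248553 q [ 0.1279  0.521   1.4604  0.      1.1622 -0.0382]
```

View pics/w2.png

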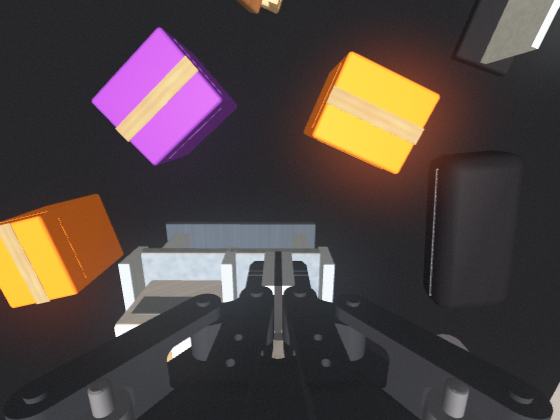

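Emit:
step_arm:
  increments:
    - {"dx":0,"dy":0,"dz":0.03,"yaw":0,"hand":0}
    - {"dx":0,"dy":0,"dz":0.049,"yaw":0,"hand":0}
    - {"dx":-0.01,"dy":0,"dz":0.049,"yaw":0,"hand":0}
    - {"dx":-0.02,"dy":0,"dz":0.049,"yaw":0,"hand":0}
    - {"dx":-0.03,"dy":0,"dz":0.049,"yaw":0,"hand":0}
    - {"dx":-0.036,"dy":0,"dz":0.049,"yaw":0,"hand":0}
    - {"dx":-0.042,"dy":0,"dz":0.049,"yaw":0,"hand":0}
    - {"dx":-0.048,"dy":0,"dz":0.049,"yaw":0,"hand":0}
    - {"dx":-0.054,"dy":0,"dz":0.049,"yaw":0,"hand":0}
    - {"dx":-0.06,"dy":0,"dz":0.049,"yaw":0,"hand":0}

```text
time_s: 11.45
tool_pos: [0.5767, 0.0904, 0.1059]
eef_rot: [-0.0, 0.646, 0.763, 0.0]
wrist_force: [-0.0, 2.6, 1.8]
finger_gap: 0.0004
```

Emit:
step_arm:
  increments:
    - {"dx":-0.006,"dy":0,"dz":0,"yaw":0,"hand":0}
    - {"dx":-0.012,"dy":0,"dz":0,"yaw":0,"hand":0}
    - {"dx":-0.018,"dy":0,"dz":0,"yaw":0,"hand":0}
    - {"dx":-0.024,"dy":0,"dz":0,"yaw":0,"hand":0}
    - {"dx":-0.03,"dy":0,"dz":0,"yaw":0,"hand":0}
    - {"dx":-0.036,"dy":0,"dz":0,"yaw":0,"hand":0}
    - {"dx":-0.042,"dy":0,"dz":0,"yaw":0,"hand":0}
    - {"dx":-0.048,"dy":0,"dz":0,"yaw":0,"hand":0}
    - {"dx":-0.054,"dy":0,"dz":0,"yaw":0,"hand":0}
    - {"dx":-0.06,"dy":0,"dz":0,"yaw":0,"hand":0}

```text
time_s: 12.45
tool_pos: [0.5867, 0.0309, 0.106]
eef_rot: [0.0, 0.646, 0.763, 0.0]
wrist_force: [0.2, 0.1, 0.6]
finger_gap: 0.0
```

Emit:
step_arm:
  increments:
    - {"dx":-0.005,"dy":0,"dz":0,"yaw":0,"hand":0}
    - {"dx":-0.01,"dy":0,"dz":0,"yaw":0,"hand":0}
    - {"dx":-0.015,"dy":0,"dz":0,"yaw":0,"hand":0}
    - {"dx":-0.02,"dy":0,"dz":0,"yaw":0,"hand":0}
    - {"dx":-0.025,"dy":0,"dz":0,"yaw":0,"hand":0}
    - {"dx":-0.025,"dy":0,"dz":0,"yaw":0,"hand":0}
    - {"dx":-0.025,"dy":0,"dz":0,"yaw":0,"hand":0}

```text
time_s: 13.15
tool_pos: [0.5906, 0.0066, 0.1057]
eef_rot: [-0.0, 0.646, 0.763, -0.0]
wrist_force: [-0.1, -0.1, 0.7]
finger_gap: 0.0001
```

Emit:
step_arm:
  increments:
    - {"dx":0.04,"dy":0,"dz":0,"yaw":0,"hand":0}
    - {"dx":0.085,"dy":0,"dz":0,"yaw":0,"hand":0}
    - {"dx":0.13,"dy":0,"dz":0,"yaw":0,"hand":0}
    - {"dx":0.145,"dy":0,"dz":0,"yaw":0,"hand":0}
    - {"dx":0.145,"dy":-0.04,"dz":0,"yaw":0,"hand":0}
    - {"dx":0.145,"dy":-0.076,"dz":0,"yaw":0,"hand":0}
    - {"dx":0.145,"dy":-0.076,"dz":0,"yaw":0,"hand":0}
    - {"dx":0.13,"dy":-0.076,"dz":0,"yaw":0,"hand":0}
    - {"dx":0.115,"dy":-0.076,"dz":0,"yaw":0,"hand":0}
    - {"dx":0.105,"dy":-0.076,"dz":0,"yaw":0,"hand":0}

```text
time_s: 14.15
tool_pos: [0.4999, 0.0959, 0.1059]
eef_rot: [0.001, 0.647, 0.763, 0.0]
wrist_force: [-0.2, 2.2, 2.2]
finger_gap: -0.0003
```

Run:
```python
from h import *
q=[.565,-.074,-1.405]
s=telemetry.observe();c,sn=np.cos(q[2]),np.sin(q[2]);d=np.array(s['tool_pos'])[:2]-q[:2];print('rack xy',c*d[0]+sn*d[1],-sn*d[0]+c*d[1],s['wrist_force'])
```

```text
rack xy -0.1782702629194022 -0.036203356401044585 [-0.1711  2.1922  2.2297]
```

Emit:
step_arm:
  increments:
    - {"dx":-0.006,"dy":-0.001,"dz":0,"yaw":0,"hand":0}
    - {"dx":-0.012,"dy":-0.001,"dz":0,"yaw":0,"hand":0}
    - {"dx":-0.018,"dy":-0.001,"dz":0,"yaw":0,"hand":0}
    - {"dx":-0.024,"dy":-0.001,"dz":0,"yaw":0,"hand":0}
    - {"dx":-0.03,"dy":-0.001,"dz":0,"yaw":0,"hand":0}
    - {"dx":-0.036,"dy":-0.001,"dz":0,"yaw":0,"hand":0}
    - {"dx":-0.042,"dy":-0.001,"dz":0,"yaw":0,"hand":0}
    - {"dx":-0.048,"dy":-0.001,"dz":0,"yaw":0,"hand":0}
    - {"dx":-0.054,"dy":-0.001,"dz":0,"yaw":0,"hand":0}
    - {"dx":-0.06,"dy":-0.001,"dz":0,"yaw":0,"hand":0}

```text
time_s: 15.15
tool_pos: [0.5072, 0.0379, 0.1057]
eef_rot: [-0.0, 0.646, 0.763, -0.0]
wrist_force: [-1.1, 2.7, 2.4]
finger_gap: -0.0002
```

Emit:
step_arm:
  increments:
    - {"dx":-0.006,"dy":0,"dz":0,"yaw":0,"hand":0}
    - {"dx":-0.012,"dy":0,"dz":0,"yaw":0,"hand":0}
    - {"dx":-0.018,"dy":0,"dz":0,"yaw":0,"hand":0}
    - {"dx":-0.024,"dy":0,"dz":0,"yaw":0,"hand":0}
    - {"dx":-0.03,"dy":0,"dz":0,"yaw":0,"hand":0}
    - {"dx":-0.036,"dy":0,"dz":0,"yaw":0,"hand":0}
    - {"dx":-0.042,"dy":0,"dz":0,"yaw":0,"hand":0}
    - {"dx":-0.042,"dy":0,"dz":0,"yaw":0,"hand":0}
    - {"dx":-0.042,"dy":0,"dz":0,"yaw":0,"hand":0}

```text
time_s: 16.05
tool_pos: [0.5141, -0.0032, 0.1057]
eef_rot: [-0.0, 0.646, 0.763, -0.0]
wrist_force: [-0.2, -0.0, -0.0]
finger_gap: -0.0
```

Emit:
step_arm:
  increments:
    - {"dx":0.04,"dy":0,"dz":0,"yaw":0,"hand":0}
    - {"dx":0.08,"dy":0,"dz":-0.03,"yaw":0,"hand":0}
    - {"dx":0.12,"dy":0,"dz":-0.08,"yaw":0,"hand":0}
    - {"dx":0.12,"dy":0,"dz":-0.13,"yaw":0,"hand":0}
    - {"dx":0.12,"dy":0,"dz":-0.18,"yaw":0,"hand":0}
    - {"dx":0.12,"dy":0,"dz":-0.2,"yaw":0,"hand":0}
    - {"dx":0.12,"dy":0,"dz":-0.2,"yaw":0,"hand":0}
    - {"dx":0.12,"dy":0,"dz":-0.2,"yaw":0,"hand":0}

```text
time_s: 16.85
tool_pos: [0.4941, 0.1156, 0.3058]
eef_rot: [0.0, 0.646, 0.763, 0.0]
wrist_force: [0.1, 0.1, 0.1]
finger_gap: -0.0004
```

Run:
```python
from h import *
cv2.imwrite('pics/s7.png',cv2.resize(cams.get_image('scene')[100:340,150:500,::-1],None,fx=2.25,fy=2.25,interpolation=cv2.INTER_CUBIC))
```

```text
(no output)
```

View pics/s7.png

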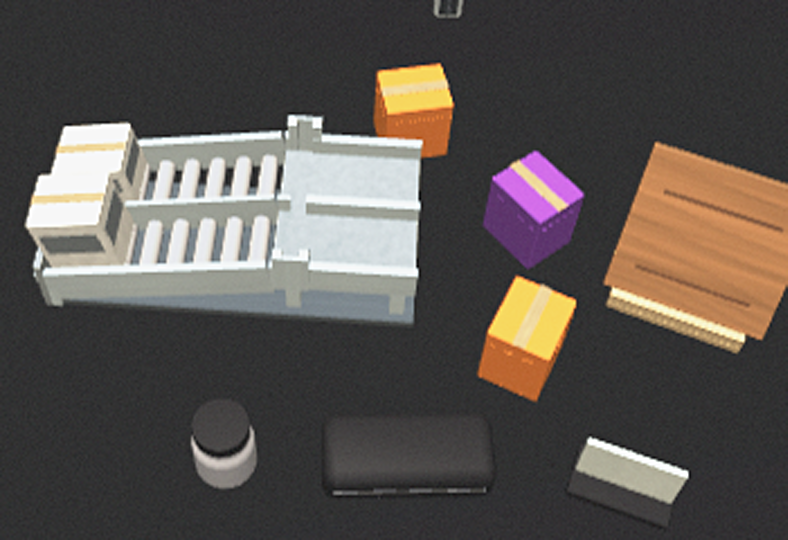

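Emit:
step_arm:
  increments:
    - {"dx":0,"dy":0,"dz":0,"yaw":0,"hand":0}
    - {"dx":0,"dy":0,"dz":0,"yaw":0,"hand":0}
    - {"dx":0,"dy":0,"dz":0,"yaw":0,"hand":0}
    - {"dx":0,"dy":0,"dz":0,"yaw":0,"hand":0}
    - {"dx":0,"dy":0,"dz":0,"yaw":0,"hand":0}

```text
time_s: 17.4
tool_pos: [0.4943, 0.1153, 0.3055]
eef_rot: [-0.0, 0.646, 0.763, -0.0]
wrist_force: [-0.3, 0.1, 0.0]
finger_gap: 0.0002
```

Run:
```python
from h import *
from workcell import ticket
S=cams.camera_info('scene');cr=lambda x,y:np.array([150+x/2.25,100+y/2.25])
px=[cr(606,287),cr(765,338),cr(658,143)]
e=[.5244,.3817,-.1693]
L=[[.006,-.078,.012],[.006,.078,.012],[-.06,-.078,.146]]
print('board resid px (~1.6mm/px)',np.array(px)-proj(place(e,L),S))
q=[.565,-.074,-1.405];r=np.radians(10)
def top(y,h): # top near-front corner of carton against stop
    c=np.array([.123,y,.043]);return [c+[35e-3*np.cos(r)*sx+h*np.sin(r),.03,h*np.cos(r)-sx*35e-3*np.sin(r)] for sx in(1,-1)]
print('tall pred',proj(place(q,top(.038,.08)),S),'seen',cr(30,233),cr(107,234))
a=cams.get_image('scene').astype(int);o=cv2.imread('pics/s7.png')
b=cams.get_image('scene').astype(int);print('motion',abs(a-b).max(axis=2)[150:230,150:340].mean())
c=cv2.resize(a[100:340,150:500,::-1].astype(np.uint8),None,fx=2.25,fy=2.25,interpolation=cv2.INTER_CUBIC)
print('vs s7 rack',cv2.absdiff(c,o)[100:310,20:430].mean(),'bg',cv2.absdiff(c,o)[380:,:].mean())
```

```text
board resid px (~1.6mm/px) [[ 1.8219  3.9275]
 [ 1.6643  2.3972]
 [ 3.2252 -0.0988]]
tall pred [[157.2978 200.256 ]
 [189.6237 198.7837]] seen [163.3333 203.5556] [197.5556 204.    ]
motion 2.2246052631578945
vs s7 rack 1.3341424699961286 bg 2.3171319796954313
```

Run:
```python
from h import *
S=cams.camera_info('scene');cr=lambda x,y:np.array([150+x/2.25,100+y/2.25])
q=[.565,-.074,-1.405];r=np.radians(10)
def P(x,y,h,sx,sy):
    return place(q,np.array([x,y,.037+(.16-x)*np.tan(r)])+[.035*sx*np.cos(r)+h*np.sin(r),.03*sy,h*np.cos(r)-.035*sx*np.sin(r)])
for n,h,y0,ob in(('tall',.08,.038,[(1,1,30,234),(-1,1,107,235),(1,-1,37,175)]),('short',.06,-.038,[(1,-1,62,127),(-1,-1,131,124)])):
    f=lambda v:np.concatenate([proj(P(v[0],v[1],h,a,b),S)[0]-cr(u,w) for a,b,u,w in ob])
    s=least_squares(f,[.12,y0]);print(n,s.x,s.fun)
print('bias guide end',proj(place(q,[[-.19,.078,.095],[-.19,-.078,.095],[-.19,0,.095]]),S)-[cr(417,270),cr(421,143),cr(419,207)])
# sub-pixel free comparison: tall column at the stop vs plate: print white/grey profile left of tall along row
im=cams.get_image('scene');print([tuple(im[v,u]) for v in(208,) for u in range(158,172)])
```

```text
tall [0.1087 0.0478] [-0.5114 -0.2829 -2.0522 -2.1673  2.7309  2.7363]
short [ 0.1148 -0.0359] [ 0.3806  0.2781 -0.3709 -0.2574]
bias guide end [[-1.8984  1.0015]
 [-1.7756 -1.1209]
 [-1.7971 -1.5119]]
[(np.uint8(47), np.uint8(50), np.uint8(49)), (np.uint8(45), np.uint8(45), np.uint8(48)), (np.uint8(51), np.uint8(52), np.uint8(51)), (np.uint8(52), np.uint8(52), np.uint8(51)), (np.uint8(44), np.uint8(44), np.uint8(50)), (np.uint8(46), np.uint8(47), np.uint8(47)), (np.uint8(41), np.uint8(46), np.uint8(45)), (np.uint8(57), np.uint8(56), np.uint8(55)), (np.uint8(163), np.uint8(155), np.uint8(140)), (np.uint8(194), np.uint8(182), np.uint8(162)), (np.uint8(162), np.uint8(156), np.uint8(143)), (np.uint8(116), np.uint8(115), np.uint8(107)), (np.uint8(93), np.uint8(95), np.uint8(91)), (np.uint8(98), np.uint8(101), np.uint8(95))]
```

Run:
```python
from h import *
S=cams.camera_info('scene');q=[.565,-.074,-1.405];r=np.radians(10)
def P(x,y,h,sx,sy):
    return place(q,np.array([x,y,.037+(.16-x)*np.tan(r)])+[.035*sx*np.cos(r)+h*np.sin(r),.03*sy,h*np.cos(r)-.035*sx*np.sin(r)])
g=np.mean([cams.get_image('scene').astype(float).mean(2) for _ in range(4)],axis=0)
def left(v,t=130):
    row=g[v,150:220];k=np.argmax(row>t);return 150+k-(row[k]-t)/(row[k]-row[k-1])
for n,h,y,rows in(('tall',.08,.038,range(184,202,3)),('short',.06,-.038,range(160,174,3))):
    out=[]
    for v in rows:
        def f(x):
            a,b=proj(P(x,y,h,1,-1),S)[0],proj(P(x,y,h,1,1),S)[0];return a[0]+(v-a[1])/(b[1]-a[1])*(b[0]-a[0])
        u=left(v)-1.8;d=(f(.13)-f(.11))/.02
        out.append((v,round(left(v),1),round(.12+(u-f(.12))/d,4)))
    print(n,out)
```

```text
tall [(184, np.float64(165.0), np.float64(0.1198)), (187, np.float64(163.7), np.float64(0.1208)), (190, np.float64(163.2), np.float64(0.1201)), (193, np.float64(162.3), np.float64(0.1202)), (196, np.float64(161.5), np.float64(0.1202)), (199, np.float64(160.7), np.float64(0.12))]
short [(160, np.float64(176.4), np.float64(0.1205)), (163, np.float64(175.5), np.float64(0.1207)), (166, np.float64(174.6), np.float64(0.121)), (169, np.float64(174.1), np.float64(0.1201)), (172, np.float64(173.2), np.float64(0.1203))]
```

Both cartons measure at x ≈ 120 mm and square, and nothing is moving. I'm handing the job in.

```bash
python3 -c "
from workcell import ticket;print(ticket.job_done())"
```

```text
the job is handed in; nothing more can be done
None
```

The counter is set up and the job is handed in at about 18 s of the 61 s; the hand-in reported no verdict.

- **Board:** I lifted it out of the gate, set it upright on the easel foot, let go and tipped it back onto the prongs. In the last picture its corners lie within about 4 pixels (about 8 mm) of where they should be. It is let go and leaning, centred well inside the 35 mm limit and square.
- **Cartons:** I pushed each one off the ledge with closed fingers, and each rolled down its own lane. The last picture shows both upright at the stop.
- **Carton positions:** My two position measurements disagreed. Corner readings gave 109 mm (tall) and 115 mm (short) along the rack, both inside the 105 to 140 mm band. An edge fit, corrected for a 1.8-pixel image offset, gave 120 mm for both, and I trust that one more. No motion showed in frames taken about 0.5 s apart.
- **Bystanders and arm:** The jar, card stand and glasses case look untouched in the pictures; I did not measure them. The arm ended about 0.3 m up, touching nothing.

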